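# Wipe broken chips out of a loader lane

### The arm

A 6-joint arm with a two-finger parallel gripper is mounted at the origin on the work surface; the furniture and walls round the work are solid. World frame = base frame: x ahead of the robot, y to its left, z up, the work surface at z = 0. Lengths are in mm, angles in rad, forces in N, time in s.
With the tool pointing down it reaches from about 350 to 975 mm from the base axis. Payload 7.1 kg.
Tool frame: the origin (TCP) lies at the very end of the fingers, on their centre line; the grasp point (between the pads) lies 19 mm behind it; z points along the fingers, x is the direction in which the jaws open and shut, and the axes are right-handed (so a half turn about z gives the same grasp; the last joint's range is limited). The gripper opens to 88 mm and grips with 3 to 60 N. Pads are 20 mm wide; open, the fingers measure 115 mm over their backs; the gripper's body (75 mm by 178 mm) begins 61 mm behind the grasp point.
Start: joints at [1.322, 0.423, 1.63, -0, 1.089, -0.019], TCP at [142.333, 608.561, 222.675] pointing down, gripper open.
Joint ranges: [-3, 3], [-0.9, 2.11], [0.09, 2.58], [-1.31, 4.45], [0.11, 2.69], [-2.54, 2.54]. Speed limits (rad/s): [2.39, 2.39, 3.01, 3.14, 3.14, 3.14].

### API

Orientations are given as a rotation vector (axis times angle).
In Python, from workcell import ctrl gives the robot as it stands. The module is installed in compiled form; this text tells all that it offers.
- The arm moves only by the tool move_arm, never from a script. Its argument "motion" is a list of rows, each a list of 2 entries, a list of its own where there are three numbers: the shift along the tool's x, y, z normalised to -1 to 1, where 1 is 150 mm, then the turn, a rotation vector about the tool's x, y, z normalised to -1 to 1, where 1 is 60 degrees. In form: [[[x, y, z], [rx, ry, rz]], ...]. A call has exactly 5 rows; each row is the pose to reach, as a shift and turn from the pose commanded when the call began, along the tool's axes at that moment; what a row does not reach only later rows make up. A row lasts 1/8 s, in which the tool goes at most 62.5 mm and 10.7 degrees, less where a joint would pass 70% of its speed; a pose out of reach is approached as far as the arm can. A call with a number of a shift or a turn outside -1 to 1 is refused whole. A call with a gripper value outside its range is refused whole. "gripper" is the opening, from 0 (shut) to 1 (fully open), set as the call begins (left out, the last holds). The fingers move at their own pace and stop on an object; the grip force is fixed at half the most. Time passes only in rows, so rows that repeat a pose let the fingers close, or fill a call up. It gives the time, the measured TCP pose, the force and the opening at its end, in the units of the state.
- ctrl.get_obs(): the state, without advancing time (a new reading comes with each control period).
- ctrl.get_image(name): name is "side" or "top" or "wrist"; returns a dict with "pixels" (480x640x3 uint8, red, green, blue), "camera_matrix" (3x3 intrinsics, pixels), "R" (3x3) and "t" (3): a world point X has camera coordinates R X + t; the wrist camera has in their place "mount" (4x4, takes a point from camera to tool coordinates, whose origin is the TCP and whose axes are the tool frame's). Camera axes: x right, y down, z forward; pixel columns grow to the right and rows downward; lengths in mm; the calibration is good to about 2 mm. A picture is of the moment at which its call begins: read the wrist's pose just before it. There is no depth.
- ctrl.close_job(): hands the job in, once; it reports no verdict.
Trained networks look in the newest picture that a camera, given by its name, has taken for a name from the list of things; names that differ only in an ending like _2 or _b are one class to them, and where a whole thing is asked for, a point or a joint stands for the part that bears it (a point fixed in the world has none). Each returns a list of dicts, best first, with "p" (0 to 1); they miss things now and then, are a little off and sometimes report something else, mostly with a low value. They report only what shows in the picture. A call takes as long as a camera call.
- ctrl.boxes_of(camera, name): "location" ([x, y, z] in mm, in world coordinates, good to about 4 mm: the middle of the surface that is visible of it).
- ctrl.regions_of(camera, name): "mask" (480x640 bool, what is visible of it).
- ctrl.pinpoint(camera, name): "location" ([x, y, z] in mm, in world coordinates, good to about 4 mm: a listed point, or the origin of a listed thing).
The state is a dict: "t": time; "qpos": joint angles; "qvel": joint speeds; "joint_torque": joint torques, N m; "ee_pos": TCP position; "orientation": TCP orientation; "ft_force": force on the tool from outside, world axes, zero at the start; "moment": the same for the moment, N m; "width": finger opening in mm.
Only numpy, scipy, OpenCV 4.12 (cv2) and the standard library are available. Lean on these libraries where they do the work, as an engineer would, in place of code of your own. Each camera call takes 0.05 s, during which the arm holds its last target.

### The job

Sharp bits broken off tube racks lie in the sample loader's lane and in its two grooves. Draw the scraper out of its holster by its ends, stand it on the bench and let go, then take it across its faces (only those leave room for fingers between the lane's walls), lower it into the closed end of the lane with its two keys in the grooves, and wipe all five chips off the open end into the blue tray. Finally stand the scraper upright on the bench; keep the gripper off the chips and leave the white bottle and the timer where they are.

Things in the scene. Friction and masses are not known exactly. Their poses are not given: they have to be found in the camera images.
- lane: Loading lane, fixed: a straight open-topped channel 200 mm long between two clear guide walls, on a grey plinth. Origin: middle of its underside, bench height. z up, x across, +y along it to the open end with the blue tray, -y to the closed end. 74 mm clear between walls (x -37 to +37), 98 mm wide outside; wall tops 98 mm above the bench. Chips start with centres at y > -22 mm.
- lane_closed_end (a point): Centre of the lane floor at its closed end: lane y = -100 mm, 40 mm above the bench; axes as the lane's. A stop 14 mm high fills y = 0 to 6 mm from here; from there to y = 65 mm from here the lane holds no chips at the start. The walls rise 58 mm above the floor. Behind the closed end stands the drive housing: 100 mm wide, lane y -102 to -140 mm, 82 mm above the bench at the top.
- lane_open_end (a point): Centre of the lane floor's edge at its open end: lane y = +100 mm, 40 mm above the bench; axes as the lane's. Two grooves run the whole length of the floor and end open here: centred at x = -18 and +18 mm, 13 mm wide, 9 mm deep (bottoms 31 mm above the bench). Obstacle: the tall instrument beyond, whose upright front runs from its left corner near world (0.61, 0.28) m through (0.675, 0.15) m in the direction (0.41, -0.91).
- tray_mid (a point): Middle of the inner floor of the blue catch tray (3 mm above the bench), fixed to the lane, axes as the lane's. Inside 110 mm (x) by 102 mm (y), rim 23 mm above the bench. It starts under the overhanging open end of the lane, so chips pushed over the end drop into it.
- holster: Fixed sheet-metal pocket where the scraper stands at the start. Origin: middle of its underside, bench height. Base 104 (x) x 56 (y) x 6 mm. Two upright grey plates, 44 mm wide, at y = +-15.5 mm (27 mm clear between) reach 80 mm above the bench, 4 mm over the scraper, and hide its faces; its ends (x) are open higher than 18 mm. Draw the scraper up at least 75 mm to free it.
- holster_mouth (a point): Centre of the holster's mouth, between the tops of its two plates, 80 mm above the bench; axes as the holster's. Obstacle: a monitor on the robot's right, an upright panel 0.18 to 0.52 m above the bench running along x and ending at world (0.37, -0.22) m; keep arm and wrist clear of it when reaching to the holster.
- scraper_mid (a point): Centre, half-way up, of the loose scraper (yellow handle, black foot), 160 g, 70 mm high, upright. x along its width, y through its thickness, z up; same either way round. Handle 60 (x) x 22 (y) mm, from 3 mm below to 35 mm above here. Parked: 41 mm above the bench, x along the holster's x.
- scraper_keys (a point): Middle of the scraper's underside, 35 mm below scraper_mid, same axes. It stands steadily on two keys 8 mm wide (x), 24 mm thick (y), 10 mm high, centred at x = -18 and +18 mm. Above them the black foot, 68 x 24 mm, from 10 to 32 mm above here. With the keys on the groove bottoms (31 mm above the bench) the foot clears the lane floor by 1 mm.
- chip_1_mid (a point): Centre of a loose, jagged orange plastic chip, 22x16x10 mm, 11 g, lying on the lane floor at the start.
- chip_2_mid (a point): Centre of a loose, jagged orange plastic chip, 21x16x9 mm, 11 g, lying on the lane floor at the start.
- chip_3_mid (a point): Centre of a loose, jagged orange plastic chip, 22x16x11 mm, 11 g, lying on the lane floor at the start.
- chip_4_mid (a point): Centre of a loose, jagged orange plastic chip, 10x10x8.5 mm, 11 g, lying down in one of the lane's grooves, just below the floor at the start.
- chip_5_mid (a point): Centre of a loose, jagged orange plastic chip, 10x10x8.5 mm, 11 g, lying down in one of the lane's grooves, just below the floor at the start.
- buffer_bottle_mid (a point): Bystander: centre of a white bottle with a blue cap, 48 mm across, 104 mm high, standing on the bench.
- timer_mid (a point): Bystander: centre of a flat light bench timer with three keys, 68x64x19 mm, lying on the bench.

How it is judged:
By the outcome, as a careful person would: the job done as asked, in the order asked, and still so for the second after the job is handed in, with the robot touching nothing.
It also fails if it takes over 67 s, if anything falls off the work surface, if the arm or the gripper's body presses on something with over 40 N, if the wrist force passes 120 N, or if a joint passes its speed limit or range.

## Working session

There is one attempt and no reset: what is moved stays moved. The work goes in short steps, Python scripts to look and compute and a tool call to move; the robot and the scene stay as the last step left them, time stands still between calls to the robot, and variables do not carry over. Pictures are saved under pics/ and viewed, and the job is handed in when it is done.

Besides the shell and the picture viewer there is one more tool, called after "Call:" by a JSON object that holds its "fn" and its "kwargs", one argument or row to a line. move_arm: Moves the arm, as the interface text tells. Its arguments: {"type":"object","properties":{"motion":{"type":"array","items":{"type":"array"}},"gripper":{"type":"number"}},"required":["motion"]}

```bash
mkdir -p pics; ls; python3 - <<'E'
from workcell import ctrl
import cv2
o=ctrl.get_obs()
print(o)
for c in ["side","top","wrist"]:
    im=ctrl.get_image(c); cv2.imwrite(f"pics/a_{c}.png",im["pixels"][:,:,::-1])
    print(c,im["camera_matrix"].tolist(),[im[k].tolist() for k in ("R","t","mount") if k in im])
    for n in ["lane","lane_closed_end","lane_open_end","tray_mid","holster","holster_mouth","scraper_mid","scraper_keys","chip_1_mid","chip_4_mid","buffer_bottle_mid","timer_mid"]:
        r=ctrl.pinpoint(c,n)
        print(n,[(round(d["p"],2),[round(float(v),1) for v in d["location"]]) for d in r][:5])
print(ctrl.get_obs()["t"])
E
```

```text
pics
{'t': 0.0, 'qpos': array([ 1.32198254e+00,  4.23827513e-01,  1.63066901e+00, -1.59700727e-06,
        1.08863023e+00, -1.90142210e-02]), 'qvel': array([-4.60522011e-04, -4.69452871e-05,  1.60053168e-03, -1.16074681e-03,
       -3.55333612e-04, -4.82100095e-04]), 'joint_torque': array([-1.53462039e-03, -5.44621825e+01, -2.73671132e+01,  6.44052937e-02,
        2.28779681e-02, -9.56968529e-05]), 'ee_pos': array([142.21129664, 608.03567838, 221.91827923]), 'orientation': array([ 2.46074489e+00,  1.95153383e+00, -1.91429399e-03]), 'ft_force': array([-0.64188462,  0.50105196,  0.18265489]), 'moment': array([ 0.04137575, -0.01929715,  0.0332656 ]), 'width': 87.81991658827056}
side [[552.9392005227213, 0.0, 324.8304577633235], [0.0, 552.9392005227213, 245.11451384595802], [0.0, 0.0, 1.0]] [[[-0.9762607377054223, -0.21650657602357246, 0.006314630109058461], [-0.0781832658795188, 0.3250523667774596, -0.94245866529455], [0.20199591320439536, -0.9205790902420722, -0.3342630545809714]], [527.5131175978515, 175.4055388621271, 1086.1977941077803]]
lane [(0.74, [455.5, 158.9, 46.8]), (0.38, [5
[... 1483 characters left out ...]
2, [435.9, 222.3, 2.7])]
buffer_bottle_mid [(0.95, [665.0, -110.3, 51.1])]
timer_mid [(0.6, [466.4, -444.1, 10.3])]
wrist [[332.36913321613963, 0.0, 317.72731118286384], [0.0, 332.36913321613963, 246.31436990689315], [0.0, 0.0, 1.0]] [[[0.99999972617029, -0.0006476590286963491, 0.00035804626429883254, 1.114025918254935], [0.0005342783830990938, 0.9666072121270103, 0.2562619987642688, -69.40541169912112], [-0.0005120604985577766, -0.2562617372957408, 0.9666072934714565, -162.07665394229667], [0.0, 0.0, 0.0, 1.0]]]
lane []
lane_closed_end []
lane_open_end []
tray_mid []
holster []
holster_mouth []
scraper_mid []
scraper_keys []
chip_1_mid []
chip_4_mid []
buffer_bottle_mid []
timer_mid []
1.95
```

View pics/a_side.png

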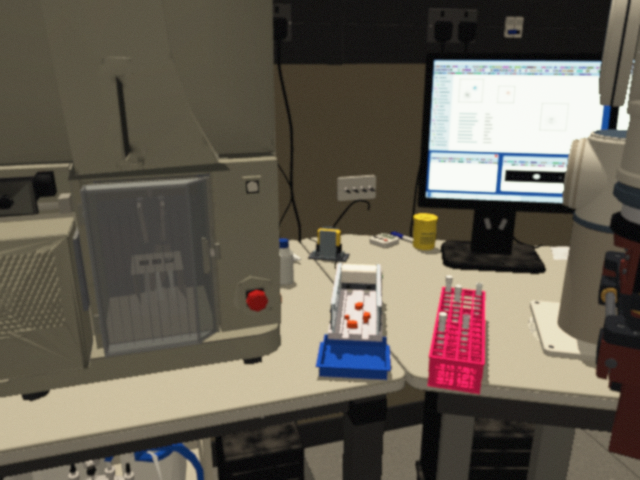

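View pics/a_top.png

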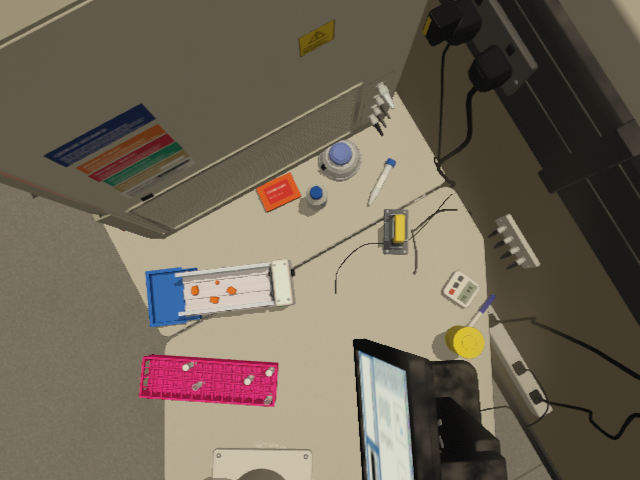

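View pics/a_wrist.png

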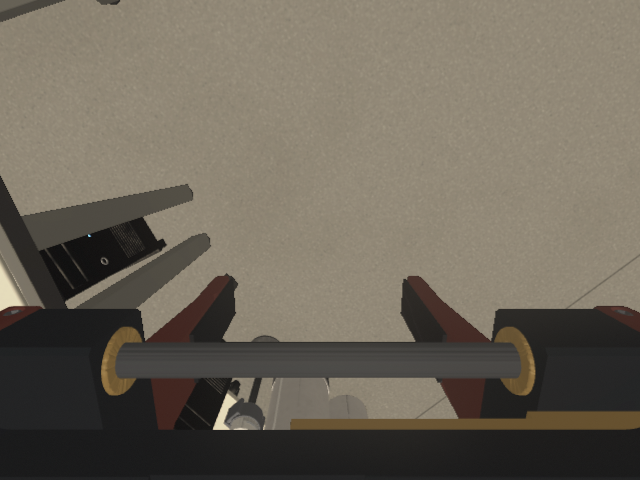

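```bash
cat > h.py <<'E'
import numpy as np, json, sys
from scipy.spatial.transform import Rotation as R
F='cmd.json'
def load():
    try: d=json.load(open(F)); return np.array(d['p']),R.from_rotvec(d['r'])
    except FileNotFoundError:
        a=1.322+0.019
        return np.array([142.333,608.561,222.675]),down(np.degrees(a))
def down(deg,tilt=0):
    """tool pointing down, tool x at azimuth deg; tilt deg about tool x"""
    a=np.radians(deg)
    M=np.array([[np.cos(a),np.sin(a),0],[np.sin(a),-np.cos(a),0],[0,0,-1]]).T
    M=np.column_stack([[np.cos(a),np.sin(a),0],[np.sin(a),-np.cos(a),0],[0,0,-1]])
    return R.from_matrix(M)*R.from_rotvec([np.radians(tilt),0,0])
def save(p,r): json.dump({'p':list(p),'r':list(r.as_rotvec())},open(F,'w'))
def plan(tp,tr=None,n=1,verbose=True):
    """print successive calls; does not save"""
    p,r=load()
    tr=r if tr is None else tr
    tp=np.array(tp,float)
    for i in range(20):
        s=r.inv().apply(tp-p)/150; t=(r.inv()*tr).as_rotvec()/np.radians(60)
        k=max(1,np.abs(s).max()/0.99,np.linalg.norm(t)*60/52,np.linalg.norm(s)*150/305)
        s=np.round(s/k,3);t=np.round(t/k,3)
        print([s.tolist(),t.tolist()])
        p=p+r.apply(s*150); r=r*R.from_rotvec(t*np.radians(60))
        if k==1: break
    print('end',p.round(1),r.as_rotvec().round(3))
    save(p,r)
E
python3 - <<'E'
from h import *
plan([455,60,230],down(90))
E
```

```text
[[-0.99, 0.918, -0.016], [0.0, 0.0, -0.07]]
[[-0.99, 0.792, -0.015], [0.0, 0.0, -0.066]]
[[-0.99, 0.685, -0.013], [0.0, 0.0, -0.063]]
[[-0.332, 0.199, -0.005], [0.0, 0.0, -0.02]]
end [455.   60.1 230. ] [2.222 2.221 0.   ]
```

Call:
{"fn": "move_arm", "kwargs": {
  "motion": [
    [[-0.2,0.18,0],[0,0,0]],
    [[-0.6,0.55,-0.01],[0,0,-0.04]],
    [[-0.99,0.918,-0.016],[0,0,-0.07]],
    [[-0.99,0.918,-0.016],[0,0,-0.07]],
    [[-0.99,0.918,-0.016],[0,0,-0.07]]
  ]
}}

```text
t: 2.58
ee_pos: [243.4, 430.9, 225.3]
orientation: [2.391, 2.037, -0.0]
ft_force: [-0.1, 0.9, -1.2]
width: 88.0
```

Call:
{"fn": "move_arm", "kwargs": {
  "motion": [
    [[-0.99,0.792,-0.015],[0,0,-0.066]],
    [[-0.99,0.792,-0.015],[0,0,-0.066]],
    [[-0.99,0.792,-0.015],[0,0,-0.066]],
    [[-0.99,0.792,-0.015],[0,0,-0.066]],
    [[-0.99,0.792,-0.015],[0,0,-0.066]]
  ]
}}

```text
t: 3.2
ee_pos: [337.1, 268.3, 227.6]
orientation: [-2.317, -2.121, -0.001]
ft_force: [-0.2, 0.1, 0.7]
width: 87.8
```

Call:
{"fn": "move_arm", "kwargs": {
  "motion": [
    [[-0.99,0.685,-0.013],[0,0,-0.063]],
    [[-0.99,0.685,-0.013],[0,0,-0.063]],
    [[-0.99,0.685,-0.013],[0,0,-0.063]],
    [[-0.99,0.685,-0.013],[0,0,-0.063]],
    [[-0.99,0.685,-0.013],[0,0,-0.063]]
  ]
}}

```text
t: 3.82
ee_pos: [425.9, 112.0, 229.1]
orientation: [-2.243, -2.199, 0.0]
ft_force: [0.1, -0.2, 0.3]
width: 87.8
```

Call:
{"fn": "move_arm", "kwargs": {
  "motion": [
    [[-0.332,0.199,-0.005],[0,0,-0.02]],
    [[-0.332,0.199,-0.005],[0,0,-0.02]],
    [[-0.332,0.199,-0.005],[0,0,-0.02]],
    [[-0.332,0.199,-0.005],[0,0,-0.02]],
    [[-0.332,0.199,-0.005],[0,0,-0.02]]
  ]
}}

```text
t: 4.45
ee_pos: [454.5, 61.1, 230.0]
orientation: [-2.22, -2.223, 0.0]
ft_force: [-0.3, 0.2, 0.0]
width: 88.0
```

```bash
cat >> h.py <<'E'
import cv2
def snap(c,name):
    from workcell import ctrl
    o=ctrl.get_obs(); im=ctrl.get_image(c)
    cv2.imwrite(f'pics/{name}.png',im['pixels'][:,:,::-1])
    K=im['camera_matrix']
    if 'mount' in im:
        T=np.eye(4);T[:3,:3]=R.from_rotvec(o['orientation']).as_matrix();T[:3,3]=o['ee_pos']
        W=np.linalg.inv(T@im['mount']); Rc,t=W[:3,:3],W[:3,3]
    else: Rc,t=im['R'],im['t']
    np.savez(f'pics/{name}.npz',K=K,R=Rc,t=t,pos=o['ee_pos'],rv=o['orientation'],q=o['qpos'])
    return o
def cam(name):
    d=np.load(f'pics/{name}.npz'); return d['K'],d['R'],d['t']
def proj(name,X):
    K,Rc,t=cam(name); c=Rc@np.array(X,float).T.reshape(3,-1)+t[:,None]; u=K@c; return (u[:2]/u[2]).T
def unproj(name,uv,z):
    K,Rc,t=cam(name); uv=np.atleast_2d(uv); d=(Rc.T@np.linalg.inv(K)@np.c_[uv,np.ones(len(uv))].T).T
    C=-Rc.T@t; return C+d*((z-C[2])/d[:,2])[:,None]
def status():
    from workcell import ctrl
    o=ctrl.get_obs(); print('t',round(o['t'],2),'pos',o['ee_pos'].round(1),'rv',o['orientation'].round(3),'F',o['ft_force'].round(1),'w',round(o['width'],1),'q',o['qpos'].round(3).tolist())
E
python3 - <<'E'
from h import *
status(); print(load()[0],load()[1].as_rotvec())
snap('wrist','b_wrist'); 
from workcell import ctrl
for n in ["lane_closed_end","lane_open_end","tray_mid","chip_1_mid","chip_4_mid"]:
    r=ctrl.pinpoint("wrist",n)
    print(n,[(round(d["p"],2),[round(float(v),1) for v in d["location"]]) for d in r][:5])
E
```

```text
t 4.45 pos [454.5  61.1 230. ] rv [-2.22  -2.223  0.   ] F [-0.3  0.2  0. ] w 88.0 q [0.108, 0.166, 1.978, 0.0, 0.998, -1.464]
[454.96819586  60.07105657 230.025     ] [-2.22195241 -2.22093041 -0.        ]
lane_closed_end [(0.76, [467.4, -20.7, 39.8]), (0.23, [445.1, 217.6, 1.1])]
lane_open_end [(0.93, [447.2, 179.3, 34.2])]
tray_mid [(0.94, [442.9, 219.2, 1.3])]
chip_1_mid [(0.68, [454.9, 70.1, 47.9])]
chip_4_mid [(0.41, [472.8, 106.0, 40.8])]
```

View pics/b_wrist.png

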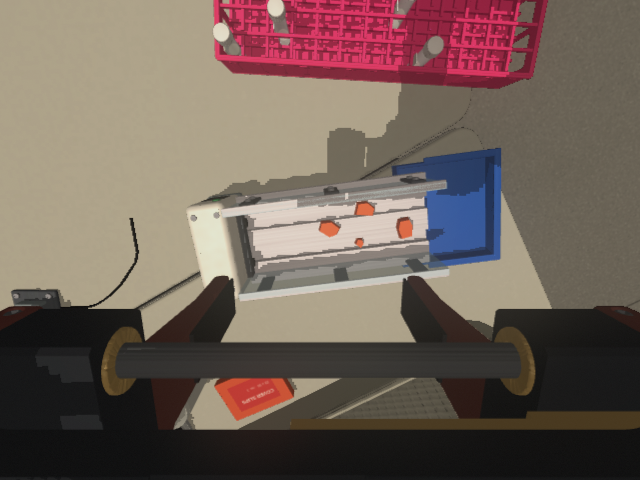

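```bash
python3 - <<'E'
# fit FK: r = a + L1 sin q2 + L2 sin(q2+q3); z = d + L1 cos q2 + L2 cos(q2+q3)
import numpy as np
S=[((.42383,1.63067),np.hypot(142.21,608.04),221.92),((.166,1.978),np.hypot(454.5,61.1),230.0)]
A=[];b=[]
for (q2,q3),r,z in S:
    A.append([np.sin(q2),np.sin(q2+q3),0]);b.append(r)
    A.append([np.cos(q2),np.cos(q2+q3),1]);b.append(z)
print(np.linalg.lstsq(np.array(A),np.array(b),rcond=None))
E
```

```text
(array([ 590.33412825,  430.53751018, -117.34134709]), array([4.58197444]), np.int32(3), array([2.08773798, 1.27593311, 0.11551981]))
```

```bash
cat >> h.py <<'E'
def lanepts(pose,pts):
    x,y,th=pose; c,s=np.cos(th),np.sin(th)   # th = azimuth of lane x axis (rad)
    pts=np.array(pts,float); return np.c_[x+c*pts[:,0]-s*pts[:,1],y+s*pts[:,0]+c*pts[:,1],pts[:,2]]
LINES=[[(gx+e*6.5,-94,40),(gx+e*6.5,100,40)] for gx in(-18,18) for e in(-1,1)]+\
 [[(s*37,-100,98),(s*37,100,98)] for s in(-1,1)]+[[(s*49,-100,98),(s*49,100,98)] for s in(-1,1)]+[[(-37,100,40),(37,100,40)],[(-37,-94,54),(37,-94,54)],[(-50,-140,82),(50,-140,82)],[(-50,-102,82),(50,-102,82)]]
def draw(name,pose,box=None,scale=3,lines=None):
    im=cv2.imread(f'pics/{name}.png')
    x0,y0,x1,y1=box or (0,0,640,480)
    im=cv2.resize(im[y0:y1,x0:x1],None,fx=scale,fy=scale,interpolation=cv2.INTER_CUBIC)
    raw=im.copy()
    for l in (lines or LINES):
        u=(proj(name,lanepts(pose,l).reshape(-1,3))-[x0,y0]+.5)*scale-.5
        cv2.line(im,tuple(int(v) for v in u[0].round()),tuple(int(v) for v in u[1].round()),(0,160,0),1,cv2.LINE_AA)
    cv2.imwrite(f'pics/{name}_ov.png',im); cv2.imwrite(f'pics/{name}_raw.png',raw)
E
cat > d1.py <<'E'
from h import *
from scipy.optimize import minimize
draw('b_wrist',(459.2,80.2,np.radians(7.35)),(180,140,450,310),2.9)
import shutil; shutil.copy('pics/a_top.png','pics/a_top2.png')
from workcell import ctrl
E
python3 d1.py
```

```text
(no output)
```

View pics/b_wrist_ov.png

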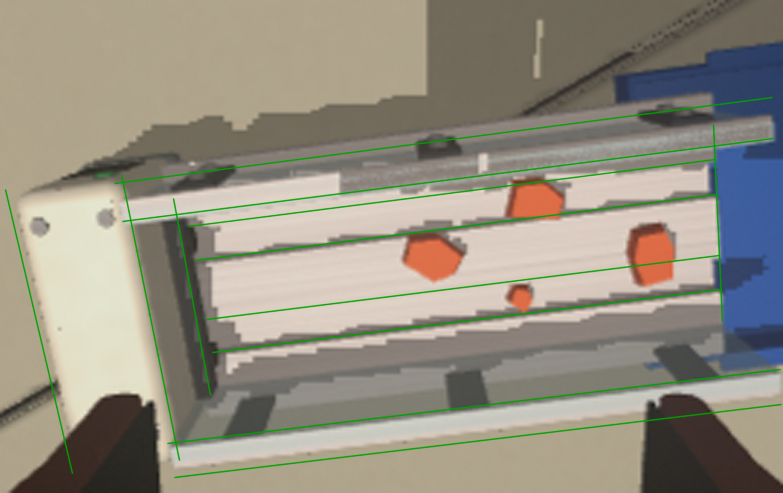

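View pics/b_wrist_raw.png

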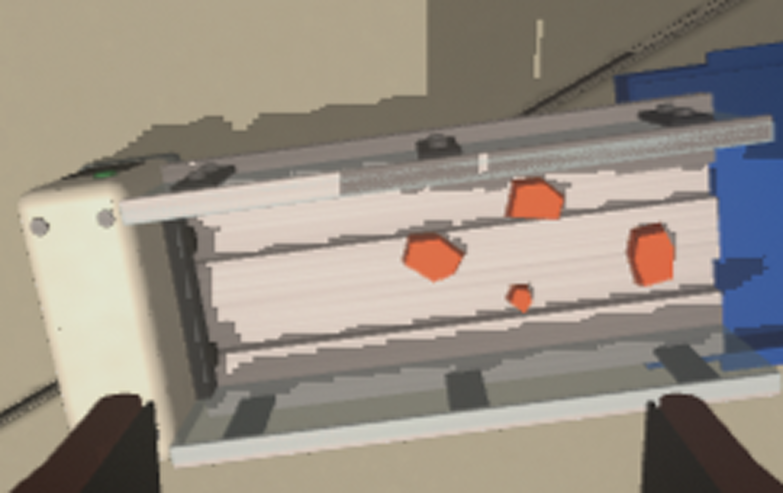

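```bash
python3 - <<'E'
from h import *
plan([595,-255,215],down(0,-12))
E
```

```text
[[-0.99, 0.441, 0.047], [-0.074, -0.074, 0.704]]
[[-0.436, 0.99, 0.164], [-0.075, -0.075, 0.71]]
[[0.04, 0.111, 0.028], [-0.008, -0.008, 0.08]]
end [ 594.9 -254.9  215. ] [ 2.932e+00 -1.000e-03  0.000e+00]
```

Call:
{"fn": "move_arm", "kwargs": {
  "motion": [
    [[-0.99,0.441,0.047],[-0.074,-0.074,0.704]],
    [[-0.99,0.441,0.047],[-0.074,-0.074,0.704]],
    [[-0.99,0.441,0.047],[-0.074,-0.074,0.704]],
    [[-0.99,0.441,0.047],[-0.074,-0.074,0.704]],
    [[-0.99,0.441,0.047],[-0.074,-0.074,0.704]]
  ]
}}

```text
t: 5.38
ee_pos: [520.9, -88.7, 222.7]
orientation: [2.775, 1.229, -0.001]
ft_force: [-0.2, 0.1, -0.6]
width: 88.0
```

Call:
{"fn": "move_arm", "kwargs": {
  "motion": [
    [[-0.436,0.99,0.164],[-0.075,-0.075,0.71]],
    [[-0.436,0.99,0.164],[-0.075,-0.075,0.71]],
    [[-0.436,0.99,0.164],[-0.075,-0.075,0.71]],
    [[-0.436,0.99,0.164],[-0.075,-0.075,0.71]],
    [[-0.436,0.99,0.164],[-0.075,-0.075,0.71]]
  ]
}}

```text
t: 6.0
ee_pos: [587.5, -237.9, 215.5]
orientation: [2.939, 0.132, -0.002]
ft_force: [0.2, 0.7, -0.4]
width: 87.9
```

Call:
{"fn": "move_arm", "kwargs": {
  "motion": [
    [[0.04,0.111,0.028],[-0.008,-0.008,0.08]],
    [[0.04,0.111,0.028],[-0.008,-0.008,0.08]],
    [[0.04,0.111,0.028],[-0.008,-0.008,0.08]],
    [[0.04,0.111,0.028],[-0.008,-0.008,0.08]],
    [[0.04,0.111,0.028],[-0.008,-0.008,0.08]]
  ]
}}

```text
t: 6.62
ee_pos: [594.8, -254.6, 215.1]
orientation: [2.932, 0.001, 0.0]
ft_force: [-0.4, -0.3, 0.5]
width: 87.5
```

```bash
python3 - <<'E'
from h import *
status(); print(load()[0],load()[1].as_rotvec())
snap('wrist','c_wrist'); 
from workcell import ctrl
for n in ["holster","holster_mouth","scraper_mid","scraper_keys"]:
    r=ctrl.pinpoint("wrist",n)
    print(n,[(round(d["p"],2),[round(float(v),1) for v in d["location"]]) for d in r][:5])
E
```

```text
t 6.62 pos [ 594.8 -254.6  215.1] rv [2.932e+00 1.000e-03 0.000e+00] F [-0.4 -0.3  0.5] w 87.5 q [-0.329, 0.438, 1.643, -0.235, 1.005, -0.209]
[ 594.93723152 -254.93221049  215.01810917] [ 2.93207688e+00 -6.23238137e-04  2.77465490e-04]
holster [(0.67, [598.3, -297.8, 2.8])]
holster_mouth [(0.94, [594.2, -295.7, 80.9])]
scraper_mid []
scraper_keys []
```

View pics/c_wrist.png

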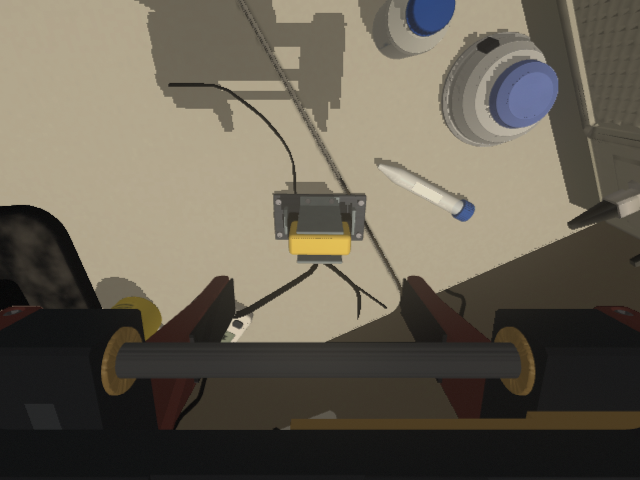

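```bash
python3 - <<'E'
from h import *
def rect(x,y,z): 
    c=[(-x,-y,z),(x,-y,z),(x,y,z),(-x,y,z)]; return [[c[i],c[(i+1)%4]] for i in range(4)]
L=rect(52,28,6)+rect(30,11,76)+rect(34,12,38)+[[(-22,s,80),(22,s,80)] for s in(-13.5,13.5)]
draw('c_wrist',(596.5,-295.5,0.0),(240,160,400,280),4.9,lines=L)
E
```

```text
(no output)
```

View pics/c_wrist_ov.png

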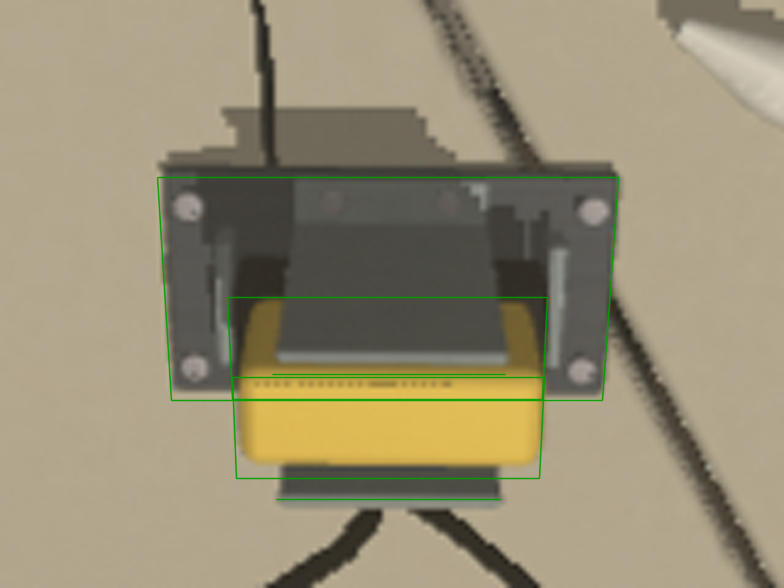

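```bash
python3 - <<'E'
from h import *
plan([596.7,-298,110]);plan([596.7,-298,45.4])
E
```

```text
[[0.012, 0.135, 0.745], [0.0, 0.0, 0.0]]
end [ 596.7 -298.   109.9] [ 2.932e+00 -1.000e-03  0.000e+00]
[[-0.0, -0.089, 0.421], [0.0, 0.0, 0.0]]
end [ 596.8 -298.1   45.4] [ 2.932e+00 -1.000e-03  0.000e+00]
```

Call:
{"fn": "move_arm", "kwargs": {
  "motion": [
    [[0.005,0.05,0.3],[0,0,0]],
    [[0.012,0.135,0.745],[0,0,0]],
    [[0.012,0.135,0.745],[0,0,0]],
    [[0.012,0.135,0.745],[0,0,0]],
    [[0.012,0.135,0.745],[0,0,0]]
  ]
}}

```text
t: 7.5
ee_pos: [598.2, -298.0, 112.4]
orientation: [2.931, -0.0, 0.005]
ft_force: [-0.1, 0.9, 1.2]
width: 87.6
```

Call:
{"fn": "move_arm", "kwargs": {
  "motion": [
    [[0,-0.03,0.14],[0,0,0]],
    [[0,-0.06,0.28],[0,0,0]],
    [[0,-0.089,0.421],[0,0,0]],
    [[0,-0.089,0.421],[0,0,0]],
    [[0,-0.089,0.421],[0,0,0]]
  ]
}}

```text
t: 8.12
ee_pos: [596.8, -298.1, 45.1]
orientation: [2.932, -0.001, -0.0]
ft_force: [0.4, 1.1, 0.4]
width: 87.9
```

Call:
{"fn": "move_arm", "kwargs": {
  "motion": [
    [[0,0,0],[0,0,0]],
    [[0,0,0],[0,0,0]],
    [[0,0,0],[0,0,0]],
    [[0,0,0],[0,0,0]],
    [[0,0,0],[0,0,0]]
  ],
  "gripper": 0.5
}}

```text
t: 8.75
ee_pos: [596.9, -298.2, 45.8]
orientation: [2.932, -0.001, 0.001]
ft_force: [-2.1, 0.1, 4.7]
width: 59.9
```

```bash
python3 - <<'E'
from h import *
status(); snap('side','d_side'); snap('wrist','d_wrist')
a=cv2.imread('pics/d_side.png')[180:340,220:520]; b=cv2.imread('pics/d_wrist.png')
cv2.imwrite('pics/d.png',np.vstack([cv2.resize(a,(640,341)),b[240:,:]]))
E
```

```text
t 8.75 pos [ 596.9 -298.2   45.8] rv [ 2.932e+00 -1.000e-03  1.000e-03] F [-2.1  0.1  4.7] w 59.9 q [-0.392, 0.684, 1.68, -0.297, 0.718, -0.173]
```

View pics/d.png

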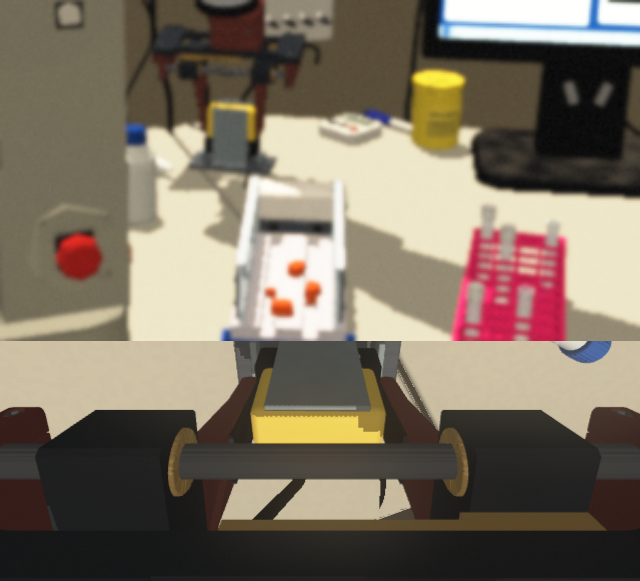

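```bash
python3 - <<'E'
from h import *
plan([596.7,-298,145.4])
plan([530,-190,145],down(0,-12))
E
```

```text
[[-0.0, 0.138, -0.652], [0.0, 0.0, 0.0]]
end [ 596.7 -298.   145.3] [ 2.932e+00 -1.000e-03  0.000e+00]
[[-0.445, -0.704, -0.148], [0.0, -0.0, -0.0]]
end [ 530.  -190.   145.1] [ 2.932e+00 -1.000e-03  0.000e+00]
```

Call:
{"fn": "move_arm", "kwargs": {
  "motion": [
    [[0,0.02,-0.1],[0,0,0]],
    [[0,0.048,-0.23],[0,0,0]],
    [[0,0.078,-0.37],[0,0,0]],
    [[0,0.108,-0.51],[0,0,0]],
    [[0,0.138,-0.652],[0,0,0]]
  ]
}}

```text
t: 9.48
ee_pos: [596.9, -298.0, 147.4]
orientation: [2.932, -0.001, 0.002]
ft_force: [-0.4, -0.3, -3.3]
width: 59.7
```

```bash
python3 - <<'E'
from h import *
from workcell import ctrl
status()
p,r=load(); p=np.array([596.7,-298,145.3]); save(p,r)
# save top cam
o=snap('top','e_top'); snap('side','e_side'); snap('wrist','e_wrist')
im=cv2.imread('pics/a_top.png')
for c,col in [((530,-186),(0,255,0)),((510,-215),(255,0,0)),((560,-190),(0,0,255)),((480,-130),(255,0,255))]:
    q=np.array([(c[0]+a,c[1]+b,0) for a,b in [(-34,-12),(34,-12),(34,12),(-34,12)]])
    cv2.polylines(im,[proj('e_top',q).round().astype(int)],True,col,1)
im=cv2.resize(im[160:340,240:440],None,fx=3,fy=3)
cv2.imwrite('pics/e_sp.png',im)
cv2.imwrite('pics/e.png',np.hstack([cv2.imread('pics/e_side.png')[180:340,220:420],cv2.imread('pics/e_wrist.png')[160:320,220:420],cv2.imread('pics/e_top.png')[160:320,240:440]]))
E
```

```text
t 9.47 pos [ 596.9 -298.   147.4] rv [ 2.932e+00 -1.000e-03  2.000e-03] F [-0.4 -0.3 -3.3] w 59.7 q [-0.392, 0.542, 1.648, -0.251, 0.885, -0.238]
```

View pics/e_sp.png

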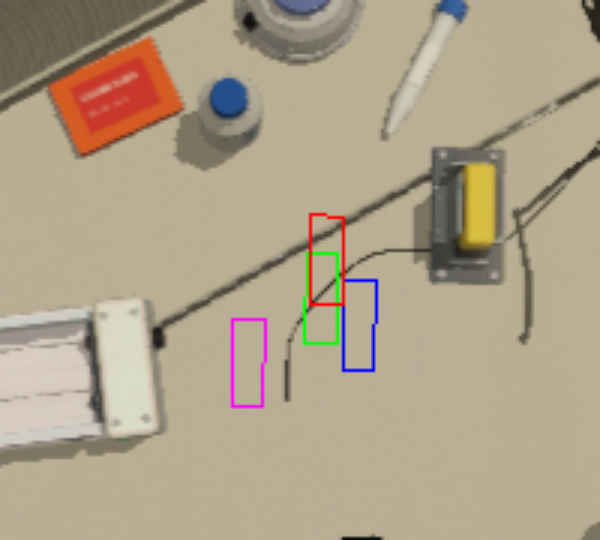

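View pics/e.png

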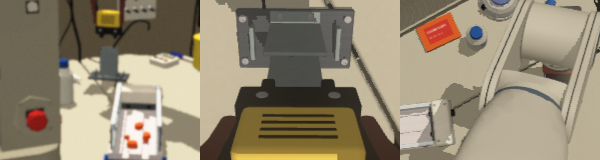

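```bash
cat >> h.py <<'E'
def tcp(g,rot): return np.array(g,float)+19*rot.apply([0,0,1])
E
python3 - <<'E'
from h import *
r=down(7.35,-12)
plan(tcp([478,-132,130],r),r)
plan(tcp([478,-132,65],r),r)
plan(tcp([478,-132,58.2],r),r)
print(tcp([478,-132,58.2],r))
E
```

```text
[[-0.707, -0.99, -0.003], [0.0, 0.023, -0.108]]
[[-0.068, -0.122, -0.003], [0.0, 0.002, -0.012]]
end [ 478.5 -135.9  111.5] [2.926 0.188 0.019]
[[0.0, -0.09, 0.424], [0.0, 0.0, -0.0]]
end [ 478.5 -135.9   46.4] [2.926 0.188 0.019]
[[0.0, -0.01, 0.045], [0.0, 0.0, -0.0]]
end [ 478.5 -135.9   39.5] [2.926 0.188 0.019]
[ 478.50536531 -135.91786304   39.61519559]
```

Call:
{"fn": "move_arm", "kwargs": {
  "motion": [
    [[-0.15,-0.2,0],[0,0.005,-0.02]],
    [[-0.4,-0.55,0],[0,0.012,-0.06]],
    [[-0.707,-0.99,-0.003],[0,0.023,-0.108]],
    [[-0.707,-0.99,-0.003],[0,0.023,-0.108]],
    [[-0.707,-0.99,-0.003],[0,0.023,-0.108]]
  ]
}}

```text
t: 10.25
ee_pos: [490.4, -151.9, 114.5]
orientation: [2.928, 0.171, 0.017]
ft_force: [0.7, -0.2, -1.5]
width: 59.5
```

Call:
{"fn": "move_arm", "kwargs": {
  "motion": [
    [[-0.068,-0.122,-0.003],[0,0.002,-0.012]],
    [[-0.068,-0.122,-0.003],[0,0.002,-0.012]],
    [[-0.068,-0.122,-0.003],[0,0.002,-0.012]],
    [[-0.068,-0.122,-0.003],[0,0.002,-0.012]],
    [[-0.068,-0.122,-0.003],[0,0.002,-0.012]]
  ]
}}

```text
t: 10.88
ee_pos: [478.8, -136.2, 111.6]
orientation: [2.926, 0.187, 0.02]
ft_force: [0.5, 0.8, -2.5]
width: 59.5
```

Call:
{"fn": "move_arm", "kwargs": {
  "motion": [
    [[0,-0.02,0.09],[0,0,0]],
    [[0,-0.04,0.2],[0,0,0]],
    [[0,-0.065,0.32],[0,0,0]],
    [[0,-0.09,0.424],[0,0,0]],
    [[0,-0.09,0.424],[0,0,0]]
  ]
}}

```text
t: 11.5
ee_pos: [477.3, -135.7, 44.7]
orientation: [2.927, 0.188, 0.014]
ft_force: [0.1, -0.4, -1.0]
width: 59.8
```

```bash
python3 - <<'E'
from h import *
status(); snap('side','f_side')
cv2.imwrite('pics/f.png',cv2.resize(cv2.imread('pics/f_side.png')[180:340,260:460],None,fx=4,fy=4,interpolation=cv2.INTER_CUBIC)[:600,:])
E
```

```text
t 11.5 pos [ 477.3 -135.7   44.7] rv [2.927 0.188 0.014] F [ 0.1 -0.4 -1. ] w 59.8 q [-0.177, 0.526, 2.054, -0.399, 0.537, 0.036]
```

View pics/f.png

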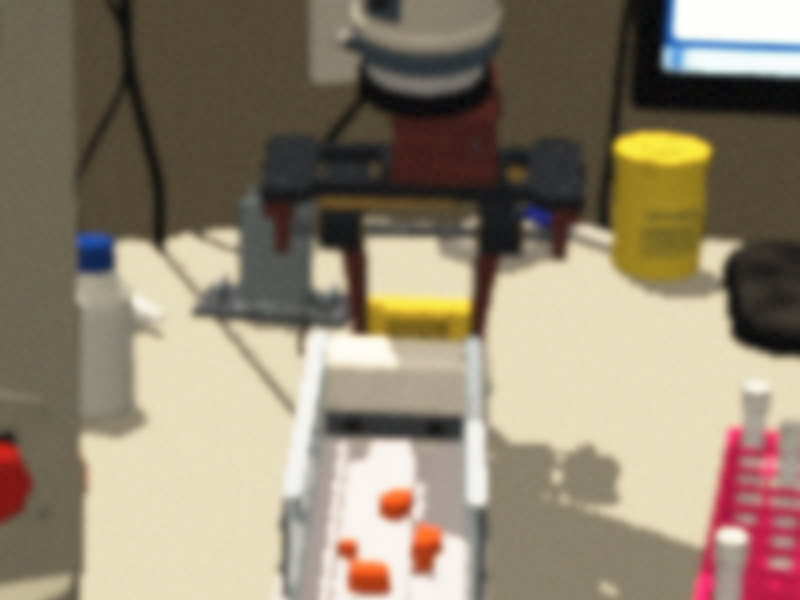

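Scraper held upright (yellow handle at ~(420,318) in the crop). Lower to contact.

Call:
{"fn": "move_arm", "kwargs": {
  "motion": [
    [[0,-0.003,0.015],[0,0,0]],
    [[0,-0.006,0.03],[0,0,0]],
    [[0,-0.01,0.045],[0,0,0]],
    [[0,-0.01,0.045],[0,0,0]],
    [[0,-0.01,0.045],[0,0,0]]
  ]
}}

```text
t: 12.18
ee_pos: [478.8, -135.9, 39.8]
orientation: [2.926, 0.187, 0.02]
ft_force: [-0.6, -0.7, 1.0]
width: 59.8
```

Call:
{"fn": "move_arm", "kwargs": {
  "motion": [
    [[0,-0.001,0.005],[0,0,0]],
    [[0,-0.001,0.005],[0,0,0]],
    [[0,-0.001,0.005],[0,0,0]],
    [[0,-0.001,0.005],[0,0,0]],
    [[0,-0.001,0.005],[0,0,0]]
  ]
}}

```text
t: 12.8
ee_pos: [478.8, -136.0, 39.8]
orientation: [2.926, 0.187, 0.02]
ft_force: [-2.7, 1.1, 12.2]
width: 59.7
```

Call:
{"fn": "move_arm", "kwargs": {
  "motion": [
    [[0,0,0],[0,0,0]],
    [[0,0,0],[0,0,0]],
    [[0,0,0],[0,0,0]],
    [[0,0,0],[0,0,0]],
    [[0,0,0],[0,0,0]]
  ],
  "gripper": 1.0
}}

```text
t: 13.42
ee_pos: [478.5, -135.8, 38.7]
orientation: [2.926, 0.188, 0.019]
ft_force: [-0.9, 0.7, -1.1]
width: 87.8
```

```bash
python3 - <<'E'
from h import *
status(); p,r=load(); save(p+r.apply([0,-.15,.75]),r)
r=down(7.35,-12)
plan(load()[0]+np.array([0,0,90]),r)
E
```

```text
t 13.43 pos [ 478.5 -135.8   38.7] rv [2.926 0.188 0.019] F [-0.9  0.7 -1.1] w 87.8 q [-0.177, 0.539, 2.054, -0.41, 0.522, 0.049]
[[-0.0, 0.125, -0.587], [0.0, 0.0, -0.0]]
end [ 478.5 -135.9  128.8] [2.926 0.188 0.019]
```

Call:
{"fn": "move_arm", "kwargs": {
  "motion": [
    [[0,0.03,-0.15],[0,0,0]],
    [[0,0.08,-0.37],[0,0,0]],
    [[0,0.125,-0.587],[0,0,0]],
    [[0,0.125,-0.587],[0,0,0]],
    [[0,0.125,-0.587],[0,0,0]]
  ]
}}

```text
t: 14.05
ee_pos: [478.1, -135.8, 128.3]
orientation: [2.927, 0.188, 0.018]
ft_force: [0.0, -0.5, -0.7]
width: 88.0
```

```bash
python3 - <<'E'
from h import *
plan([478.3,-132,140],down(97.35))
E
```

```text
[[0.001, -0.006, -0.045], [0.09, 0.09, -0.857]]
[[0.008, -0.003, -0.033], [0.067, 0.067, -0.637]]
end [ 478.3 -132.   140. ] [-2.075e+00 -2.359e+00  1.000e-03]
```

Call:
{"fn": "move_arm", "kwargs": {
  "motion": [
    [[0.001,-0.006,-0.045],[0.09,0.09,-0.857]],
    [[0.001,-0.006,-0.045],[0.09,0.09,-0.857]],
    [[0.001,-0.006,-0.045],[0.09,0.09,-0.857]],
    [[0.001,-0.006,-0.045],[0.09,0.09,-0.857]],
    [[0.001,-0.006,-0.045],[0.09,0.09,-0.857]]
  ]
}}

```text
t: 14.68
ee_pos: [477.3, -133.4, 133.6]
orientation: [2.647, 1.509, 0.005]
ft_force: [0.2, 0.0, -0.0]
width: 87.5
```

Call:
{"fn": "move_arm", "kwargs": {
  "motion": [
    [[0.008,-0.003,-0.033],[0.067,0.067,-0.637]],
    [[0.008,-0.003,-0.033],[0.067,0.067,-0.637]],
    [[0.008,-0.003,-0.033],[0.067,0.067,-0.637]],
    [[0.008,-0.003,-0.033],[0.067,0.067,-0.637]],
    [[0.008,-0.003,-0.033],[0.067,0.067,-0.637]]
  ]
}}

```text
t: 15.3
ee_pos: [477.7, -131.9, 138.6]
orientation: [-2.075, -2.356, 0.003]
ft_force: [-0.5, -0.2, 0.3]
width: 87.7
```

```bash
python3 - <<'E'
from h import *
status(); snap('wrist','g_wrist')
def rect(x,y,z): 
    c=[(-x,-y,z),(x,-y,z),(x,y,z),(-x,y,z)]; return [[c[i],c[(i+1)%4]] for i in range(4)]
draw('g_wrist',(478.3,-132,np.radians(7.35)),(220,160,420,300),4,lines=rect(30,11,70)+rect(34,12,32))
E
```

```text
t 15.3 pos [ 477.7 -131.9  138.6] rv [-2.075 -2.356  0.003] F [-0.5 -0.2  0.3] w 87.7 q [-0.293, 0.361, 1.972, -0.001, 0.811, -1.99]
```

View pics/g_wrist_ov.png

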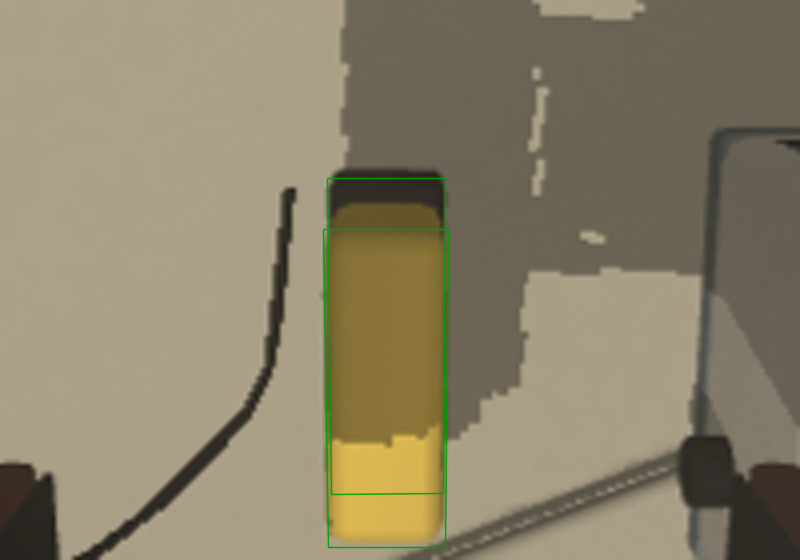

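```bash
python3 - <<'E'
from h import *
plan([478.4,-132,39])
E
```

```text
[[-0.0, 0.001, 0.674], [0.0, 0.0, 0.0]]
end [ 478.5 -132.    38.9] [-2.075e+00 -2.359e+00  1.000e-03]
```

Call:
{"fn": "move_arm", "kwargs": {
  "motion": [
    [[0,0,0],[0,0,0]],
    [[0,0,0.1],[0,0,0]],
    [[0,0,0.25],[0,0,0]],
    [[0,0,0.4],[0,0,0]],
    [[0,0,0.5],[0,0,0]]
  ],
  "gripper": 0.55
}}

```text
t: 15.98
ee_pos: [477.5, -131.6, 63.4]
orientation: [-2.074, -2.357, 0.002]
ft_force: [-0.3, -0.1, -0.2]
width: 48.8
```

Call:
{"fn": "move_arm", "kwargs": {
  "motion": [
    [[0,0,0.08],[0,0,0]],
    [[0,0,0.173],[0,0,0]],
    [[0,0,0.173],[0,0,0]],
    [[0,0,0.173],[0,0,0]],
    [[0,0,0.173],[0,0,0]]
  ]
}}

```text
t: 16.6
ee_pos: [478.8, -132.1, 39.7]
orientation: [2.074, 2.358, 0.0]
ft_force: [0.5, -0.2, 0.4]
width: 48.1
```

Call:
{"fn": "move_arm", "kwargs": {
  "motion": [
    [[0,0,0],[0,0,0]],
    [[0,0,0],[0,0,0]],
    [[0,0,0],[0,0,0]],
    [[0,0,0],[0,0,0]],
    [[0,0,0],[0,0,0]]
  ],
  "gripper": 0.1
}}

```text
t: 17.23
ee_pos: [478.5, -132.0, 39.3]
orientation: [2.075, 2.359, -0.0]
ft_force: [-0.4, -0.7, 1.7]
width: 21.9
```

```bash
python3 - <<'E'
from h import *
p,r=load()
plan(p+[0,0,121])
plan([467.1,18.7,160],down(97.35))
E
```

```text
[[-0.0, -0.0, -0.807], [0.0, 0.0, 0.0]]
end [ 478.5 -131.9  160. ] [-2.075e+00 -2.359e+00  1.000e-03]
[[0.99, 0.052, -0.0], [-0.0, 0.0, -0.0]]
[[0.016, 0.001, -0.0], [-0.0, 0.0, -0.0]]
end [467.1  18.7 160. ] [-2.075e+00 -2.359e+00  1.000e-03]
```

Call:
{"fn": "move_arm", "kwargs": {
  "motion": [
    [[0,0,-0.1],[0,0,0]],
    [[0,0,-0.3],[0,0,0]],
    [[0,0,-0.5],[0,0,0]],
    [[0,0,-0.7],[0,0,0]],
    [[0,0,-0.807],[0,0,0]]
  ]
}}

```text
t: 17.85
ee_pos: [478.9, -132.0, 162.2]
orientation: [2.074, 2.358, 0.001]
ft_force: [-0.5, 0.1, -3.2]
width: 21.7
```

Call:
{"fn": "move_arm", "kwargs": {
  "motion": [
    [[0.2,0.01,0],[0,0,0]],
    [[0.5,0.026,0],[0,0,0]],
    [[0.8,0.042,0],[0,0,0]],
    [[1.0,0.053,0],[0,0,0]],
    [[1.0,0.053,0],[0,0,0]]
  ]
}}

```text
t: 18.48
ee_pos: [466.5, 19.3, 160.1]
orientation: [-2.071, -2.361, 0.001]
ft_force: [0.0, -0.8, -2.3]
width: 21.9
```

```bash
python3 - <<'E'
from h import *
p,r=load(); p=np.array([478.5,-131.95,160.0])+r.apply([150,.053*150,0]); save(p,r); print(p)
status(); snap('wrist','h_wrist')
draw('h_wrist',(459.2,80.2,np.radians(7.35)),(180,90,580,380),2)
E
```

```text
[467.247745    17.83847973 159.97555513]
t 18.48 pos [466.5  19.3 160.1] rv [-2.071e+00 -2.361e+00  1.000e-03] F [ 0.  -0.8 -2.3] w 21.9 q [0.016, 0.287, 2.019, -0.0, 0.837, -1.686]
```

View pics/h_wrist_ov.png

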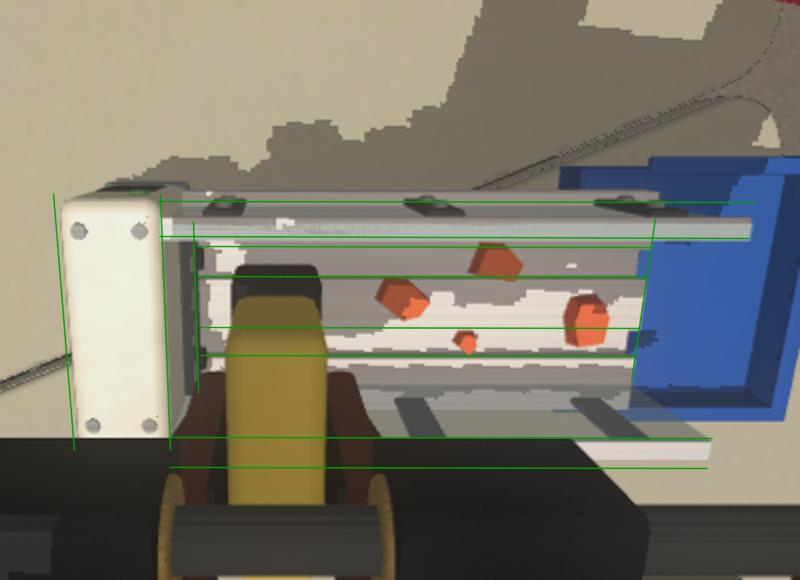

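View pics/h_wrist_raw.png

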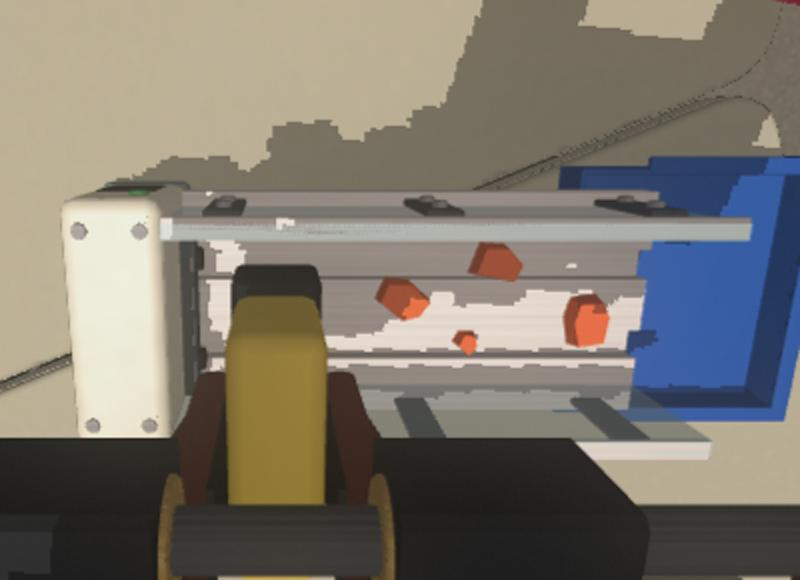

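```bash
python3 - <<'E'
from h import *
status()
d=np.load('pics/h_wrist.npz'); p=d['pos']
def rect(x,y,z): 
    c=[(-x,-y,z),(x,-y,z),(x,y,z),(-x,y,z)]; return [[c[i],c[(i+1)%4]] for i in range(4)]
b=p[2]-39
L=rect(30,11,b+70)+rect(34,12,b+32)+rect(34,12,b+10)+rect(30,11,b+32)+[[(-22,-12,b),(-22,12,b)]]
draw('h_wrist',(p[0],p[1],np.radians(7.35)),(250,200,410,320),5,lines=L)
E
```

```text
t 18.52 pos [466.7  18.4 160.1] rv [-2.072e+00 -2.361e+00  2.000e-03] F [-0.2 -0.7 -2.6] w 21.8 q [0.014, 0.287, 2.019, -0.001, 0.837, -1.686]
```

View pics/h_wrist_ov.png

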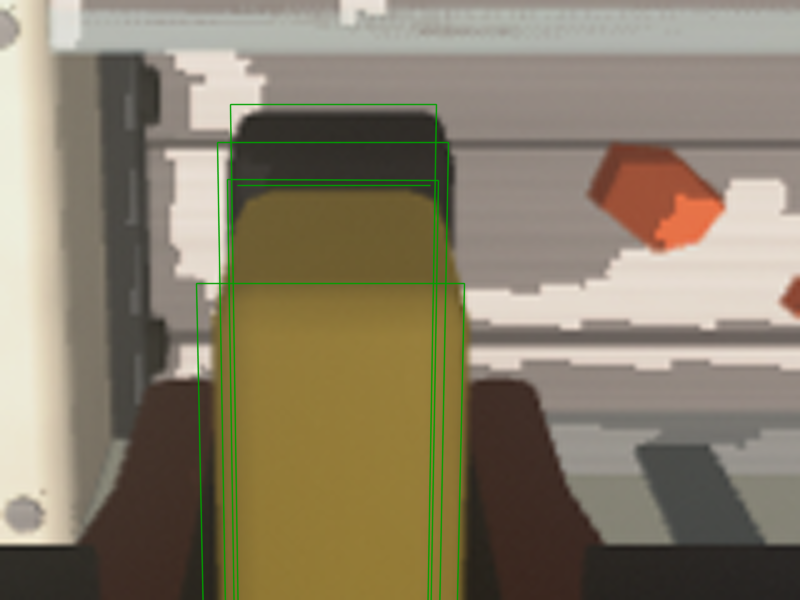

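Call:
{"fn": "move_arm", "kwargs": {
  "motion": [
    [[0,0,0.1],[0,0,0]],
    [[0,0,0.2],[0,0,0]],
    [[0,0,0.3],[0,0,0]],
    [[0,0,0.4],[0,0,0]],
    [[0,0,0.48],[0,0,0]]
  ]
}}

```text
t: 19.15
ee_pos: [466.8, 17.7, 86.9]
orientation: [-2.075, -2.358, 0.002]
ft_force: [0.8, 0.1, -2.7]
width: 22.0
```

```bash
python3 - <<'E'
from h import *
p,r=load(); p=p+r.apply([0,0,72]); save(p,r); print(p)
snap('wrist','i_wrist');o=snap('side','i_side');snap('wrist','i_wrist'); status()
cv2.imwrite('pics/i_s.png',cv2.resize(cv2.imread('pics/i_side.png')[240:390,300:400],None,fx=4,fy=4,interpolation=cv2.INTER_CUBIC))
d=np.load('pics/i_wrist.npz'); p=d['pos']
def rect(x,y,z): 
    c=[(-x,-y,z),(x,-y,z),(x,y,z),(-x,y,z)]; return [[c[i],c[(i+1)%4]] for i in range(4)]
draw('i_wrist',(459.2,80.2,np.radians(7.35)),(230,180,420,320),4)
E
```

```text
[467.22320306  17.82488601  87.9755606 ]
t 19.3 pos [466.6  17.8  87.4] rv [-2.074e+00 -2.358e+00  2.000e-03] F [-0.1  0.4 -2.3] w 21.6 q [0.013, 0.42, 2.057, -0.0, 0.666, -1.686]
```

View pics/i_wrist_ov.png

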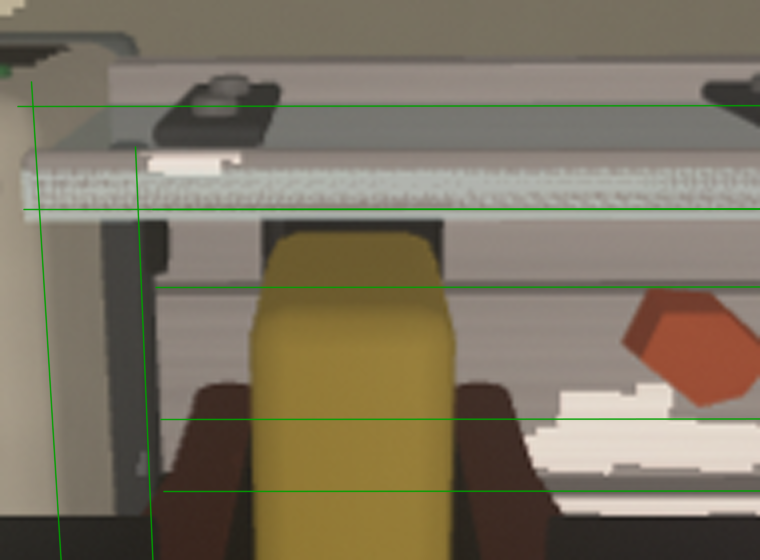

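View pics/i_s.png

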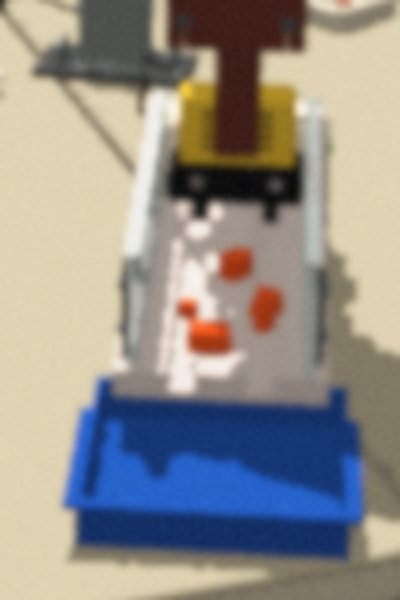

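Call:
{"fn": "move_arm", "kwargs": {
  "motion": [
    [[0,0,0.03],[0,0,0]],
    [[0,0,0.05],[0,0,0]],
    [[0,0,0.065],[0,0,0]],
    [[0,0,0.08],[0,0,0]],
    [[0,0,0.08],[0,0,0]]
  ]
}}

```text
t: 19.92
ee_pos: [467.0, 17.8, 76.1]
orientation: [-2.075, -2.359, 0.001]
ft_force: [-0.6, 0.3, -1.8]
width: 21.9
```

Call:
{"fn": "move_arm", "kwargs": {
  "motion": [
    [[0,0,0.01],[0,0,0]],
    [[0,0,0.02],[0,0,0]],
    [[0,0,0.03],[0,0,0]],
    [[0,0,0.04],[0,0,0]],
    [[0,0,0.04],[0,0,0]]
  ]
}}

```text
t: 20.55
ee_pos: [467.1, 17.8, 70.2]
orientation: [-2.075, -2.359, 0.001]
ft_force: [-0.4, 0.3, -0.3]
width: 22.1
```

```bash
python3 - <<'E'
from h import *
p,r=load(); p=p+r.apply([0,0,18]); save(p,r); print(p)
status(); snap('side','j_side');snap('wrist','j_wrist')
a=cv2.resize(cv2.imread('pics/j_side.png')[240:390,300:400],None,fx=3.5,fy=3.5,interpolation=cv2.INTER_CUBIC)
b=cv2.resize(cv2.imread('pics/j_wrist.png')[180:480,200:440],(420,525))
cv2.imwrite('pics/j.png',np.hstack([a,b]))
E
```

```text
[467.21706758  17.82148758  69.97556196]
t 20.55 pos [467.1  17.8  70.2] rv [-2.075e+00 -2.359e+00  1.000e-03] F [-0.4  0.3 -0.3] w 22.1 q [0.013, 0.454, 2.063, -0.0, 0.625, -1.686]
```

View pics/j.png

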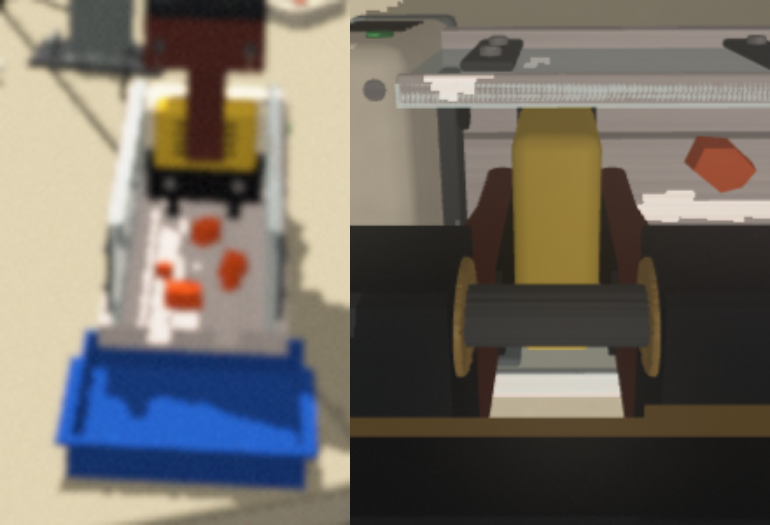

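Call:
{"fn": "move_arm", "kwargs": {
  "motion": [
    [[0.07,0,0.001],[0,0,0]],
    [[0.15,0,0.001],[0,0,0]],
    [[0.23,0,0.001],[0,0,0]],
    [[0.31,0,0.001],[0,0,0]],
    [[0.39,0,0.001],[0,0,0]]
  ]
}}

```text
t: 21.28
ee_pos: [459.8, 76.7, 70.2]
orientation: [2.074, 2.359, -0.0]
ft_force: [-0.4, -4.5, 5.4]
width: 22.1
```

```bash
python3 - <<'E'
from h import *
p,r=load(); p=p+r.apply([.39*150,0,.15]); save(p,r); print(p)
status(); snap('side','k_side');snap('wrist','k_wrist')
a=cv2.resize(cv2.imread('pics/k_side.png')[240:390,300:400],None,fx=3.5,fy=3.5,interpolation=cv2.INTER_CUBIC)
b=cv2.resize(cv2.imread('pics/k_wrist.png')[180:480,200:440],(420,525))
cv2.imwrite('pics/k.png',np.hstack([a,b]))
E
```

```text
[459.75347435  75.84339881  69.81715136]
t 21.27 pos [459.8  76.7  70.2] rv [ 2.074  2.359 -0.   ] F [-0.4 -4.5  5.4] w 22.1 q [0.14, 0.452, 2.067, -0.001, 0.623, -1.559]
```

View pics/k.png

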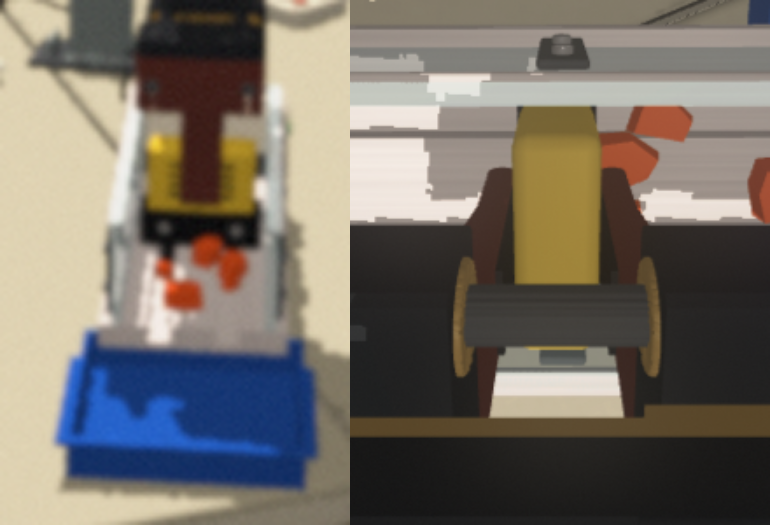

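Call:
{"fn": "move_arm", "kwargs": {
  "motion": [
    [[0.06,0,0],[0,0,0]],
    [[0.12,0,0],[0,0,0]],
    [[0.18,0,0],[0,0,0]],
    [[0.24,0,0],[0,0,0]],
    [[0.3,0,0],[0,0,0]]
  ]
}}

```text
t: 22.0
ee_pos: [453.9, 121.1, 70.2]
orientation: [2.074, 2.359, -0.001]
ft_force: [1.9, -4.7, 6.6]
width: 22.0
```

```bash
cat >> h.py <<'E'
def look(tag,dx):
    p,r=load(); p=p+r.apply(dx); save(p,r); print(p)
    status(); snap('side',tag+'_side');snap('wrist',tag+'_wrist')
    a=cv2.resize(cv2.imread(f'pics/{tag}_side.png')[240:390,300:400],None,fx=3.5,fy=3.5,interpolation=cv2.INTER_CUBIC)
    b=cv2.resize(cv2.imread(f'pics/{tag}_wrist.png')[180:480,200:440],(420,525))
    cv2.imwrite(f'pics/{tag}.png',np.hstack([a,b]))
E
python3 -c "
from h import *
look('l',[45,0,0])"
```

```text
[454.01228812 120.47566     69.81068166]
t 22.0 pos [453.9 121.1  70.2] rv [ 2.074e+00  2.359e+00 -1.000e-03] F [ 1.9 -4.7  6.6] w 22.0 q [0.236, 0.456, 2.059, -0.001, 0.627, -1.463]
```

View pics/l.png

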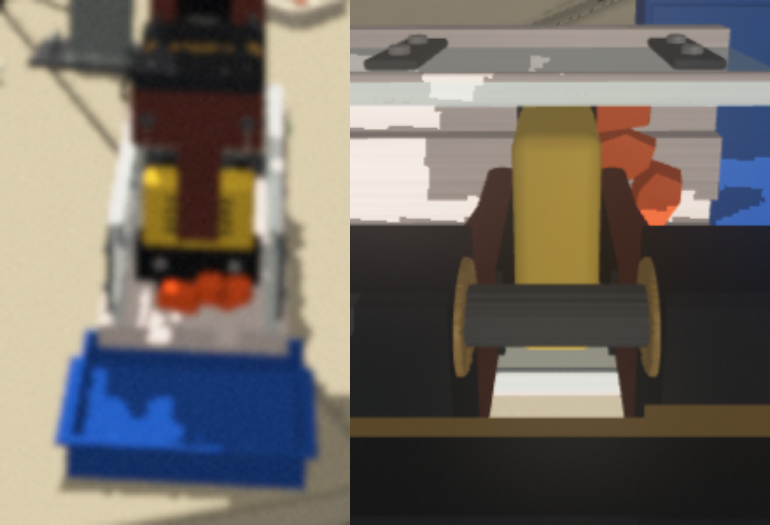

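Call:
{"fn": "move_arm", "kwargs": {
  "motion": [
    [[0.05,0,0],[0,0,0]],
    [[0.1,0,0],[0,0,0]],
    [[0.15,0,0],[0,0,0]],
    [[0.2,0,0],[0,0,0]],
    [[0.25,0,0],[0,0,0]]
  ]
}}

```text
t: 22.72
ee_pos: [448.9, 158.2, 70.2]
orientation: [2.074, 2.359, -0.001]
ft_force: [1.0, -5.8, 7.2]
width: 21.9
```

```bash
python3 -c "
from h import *
look('m',[37.5,0,0])"
```

```text
[449.22796627 157.66921099  69.80529024]
t 22.73 pos [448.9 158.2  70.2] rv [ 2.074e+00  2.359e+00 -1.000e-03] F [ 1.  -5.8  7.2] w 21.9 q [0.314, 0.462, 2.045, -0.001, 0.635, -1.384]
```

View pics/m.png

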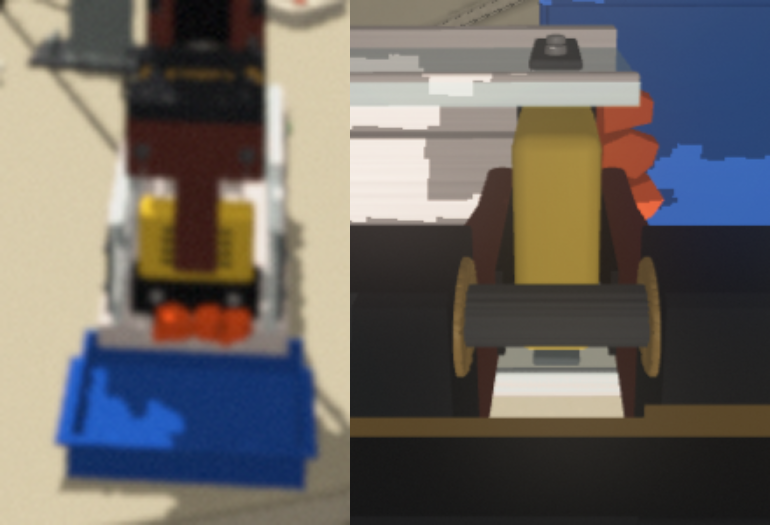

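Call:
{"fn": "move_arm", "kwargs": {
  "motion": [
    [[0.035,0,0],[0,0,0]],
    [[0.07,0,0],[0,0,0]],
    [[0.105,0,0],[0,0,0]],
    [[0.14,0,-0.001],[0,0,0]],
    [[0.173,0,-0.002],[0,0,0]]
  ]
}}

```text
t: 23.45
ee_pos: [445.4, 184.1, 70.2]
orientation: [-2.074, -2.359, 0.001]
ft_force: [0.3, -0.8, 1.7]
width: 21.8
```

```bash
python3 -c "
from h import *
look('n',[.173*150,0,-.3])
from workcell import ctrl
snap('top','n_top')
"
```

```text
[445.9173178  183.40720491  70.10155936]
t 23.45 pos [445.4 184.1  70.2] rv [-2.074e+00 -2.359e+00  1.000e-03] F [ 0.3 -0.8  1.7] w 21.8 q [0.367, 0.468, 2.032, 0.0, 0.642, -1.332]
```

View pics/n.png

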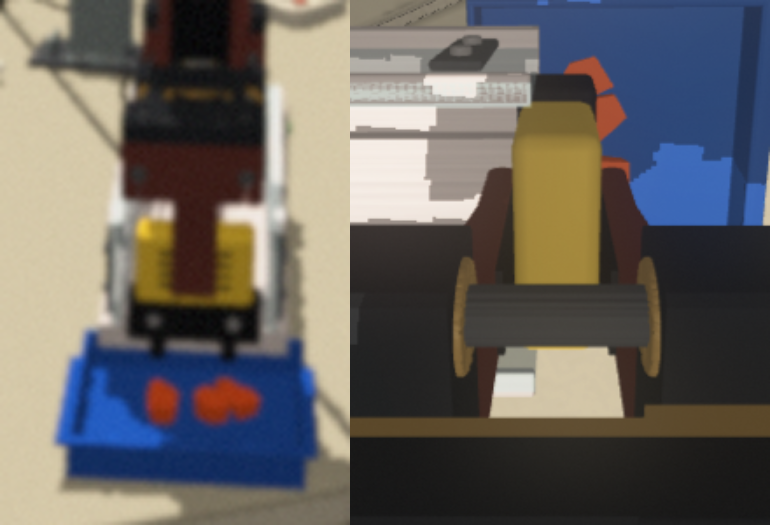

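Call:
{"fn": "move_arm", "kwargs": {
  "motion": [
    [[0,0,-0.1],[0,0,0]],
    [[0,0,-0.25],[0,0,0]],
    [[0,0,-0.4],[0,0,0]],
    [[0,0,-0.55],[0,0,0]],
    [[0,0,-0.65],[0,0,0]]
  ]
}}

```text
t: 24.22
ee_pos: [445.9, 183.3, 169.2]
orientation: [2.075, 2.358, 0.001]
ft_force: [1.0, 1.3, -2.2]
width: 21.9
```

```bash
python3 -c "
from h import *
p,r=load(); save(p+[0,0,97.5],r)
status()
plan(p+np.array([-130*np.cos(np.radians(97.35)),-130*np.sin(np.radians(97.35)),115]))
"
```

```text
t 24.23 pos [445.9 183.3 169.2] rv [2.075e+00 2.358e+00 1.000e-03] F [ 1.   1.3 -2.2] w 21.9 q [0.365, 0.292, 1.982, -0.0, 0.867, -1.333]
[[-0.867, 0.0, -0.117], [0.0, 0.0, 0.0]]
end [462.5  54.4 185.2] [-2.075e+00 -2.359e+00  1.000e-03]
```

Call:
{"fn": "move_arm", "kwargs": {
  "motion": [
    [[-0.3,0,-0.05],[0,0,0]],
    [[-0.6,0,-0.1],[0,0,0]],
    [[-0.867,0,-0.117],[0,0,0]],
    [[-0.867,0,-0.117],[0,0,0]],
    [[-0.867,0,-0.117],[0,0,0]]
  ]
}}

```text
t: 24.85
ee_pos: [462.1, 54.5, 185.4]
orientation: [-2.076, -2.357, 0.001]
ft_force: [0.5, -0.1, -1.9]
width: 21.2
```

```bash
python3 -c "
from h import *
look('o',[0,0,0])
snap('top','o_top')
a=cv2.resize(cv2.imread('pics/o_wrist.png')[80:320,160:560],(800,480))
cv2.imwrite('pics/o_w.png',a)
a=cv2.resize(cv2.imread('pics/o_side.png')[330:380,310:400],(800,444),interpolation=cv2.INTER_CUBIC)
cv2.imwrite('pics/o_s.png',a)
"
```

```text
[462.5153281   54.42328355 185.17025546]
t 24.85 pos [462.1  54.5 185.4] rv [-2.076e+00 -2.357e+00  1.000e-03] F [ 0.5 -0.1 -1.9] w 21.2 q [0.092, 0.243, 2.004, 0.0, 0.896, -1.606]
```

View pics/o_w.png

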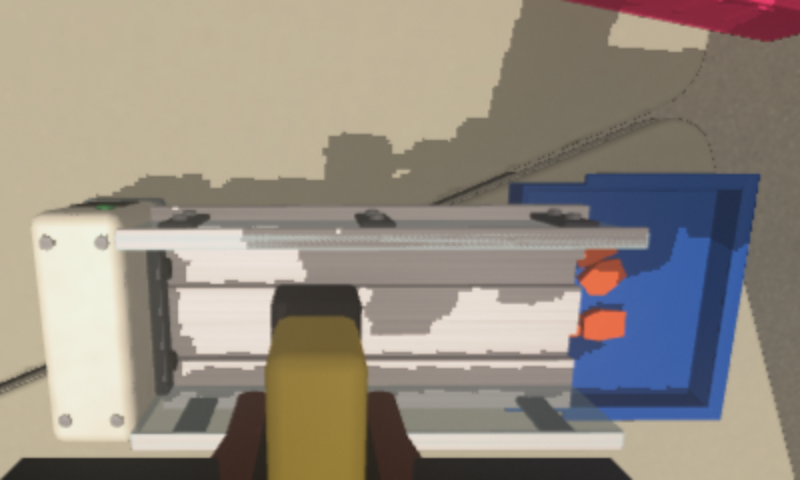

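View pics/o_s.png

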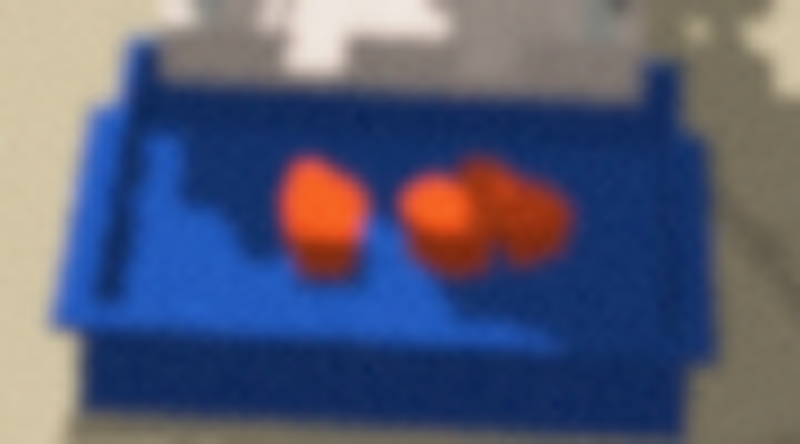

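View pics/o_top.png

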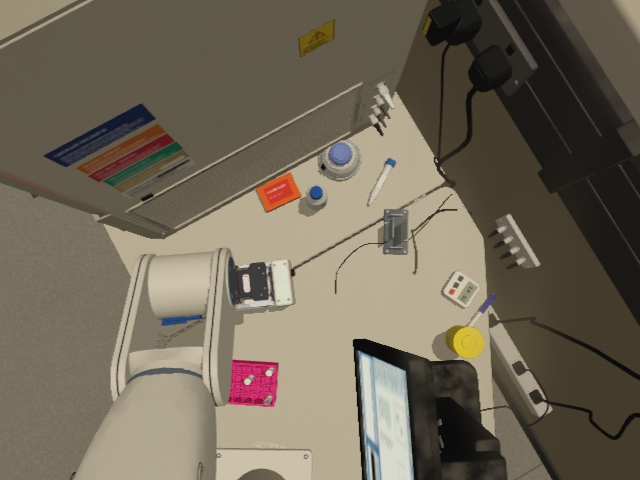

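```bash
python3 -c "
from h import *
plan([485,200,190])
"
```

```text
[[0.943, 0.272, -0.032], [0.0, 0.0, 0.0]]
end [484.9 199.9 189.9] [-2.075e+00 -2.359e+00  1.000e-03]
```

Call:
{"fn": "move_arm", "kwargs": {
  "motion": [
    [[0.3,0.08,-0.032],[0,0,0]],
    [[0.6,0.17,-0.032],[0,0,0]],
    [[0.943,0.272,-0.032],[0,0,0]],
    [[0.943,0.272,-0.032],[0,0,0]],
    [[0.943,0.272,-0.032],[0,0,0]]
  ]
}}

```text
t: 25.62
ee_pos: [484.0, 200.4, 189.7]
orientation: [-2.072, -2.361, 0.003]
ft_force: [-0.3, -0.6, -1.6]
width: 21.8
```

```bash
python3 -c "
from h import *
look('p',[0,0,0])
a=cv2.resize(cv2.imread('pics/p_wrist.png')[40:280,180:480],(750,600),interpolation=cv2.INTER_CUBIC)
cv2.imwrite('pics/p_w.png',a)
from workcell import ctrl
for n in ['chip_1_mid','chip_4_mid']:
    print(n,[(round(d['p'],2),d['location'].round(0).tolist() if hasattr(d['location'],'round') else d['location']) for d in ctrl.pinpoint('wrist',n)])
"
```

```text
[484.93708369 199.92360392 189.93514244]
t 25.62 pos [484.  200.4 189.7] rv [-2.072 -2.361  0.003] F [-0.3 -0.6 -1.6] w 21.8 q [0.37, 0.32, 1.878, -0.0, 0.945, -1.331]
chip_1_mid [(0.58, [431.9, 196.5, 13.1])]
chip_4_mid [(0.61, [430.5, 181.1, 7.8]), (0.39, [463.6, 195.0, 11.0])]
```

View pics/p_w.png

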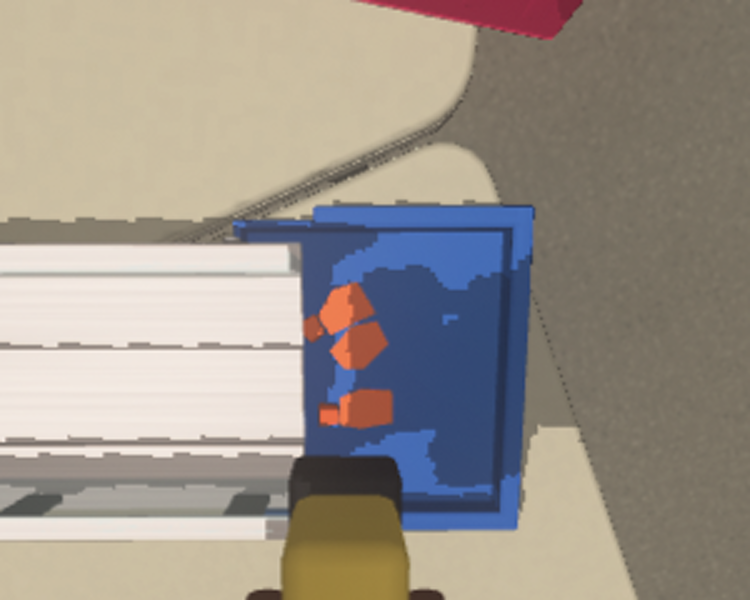

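```bash
python3 -c "
from h import *
plan([478.5,-132,175])
plan([478.5,-132,46]);plan([478.5,-132,39])
"
```

```text
[[-0.99, -0.147, 0.045], [0.0, 0.0, 0.0]]
[[-0.99, -0.147, 0.045], [0.0, 0.0, 0.0]]
[[-0.209, -0.031, 0.01], [0.0, 0.0, 0.0]]
end [ 478.5 -132.   175. ] [-2.075e+00 -2.359e+00  1.000e-03]
[[-0.0, 0.0, 0.86], [0.0, 0.0, 0.0]]
end [ 478.4 -132.    46. ] [-2.075e+00 -2.359e+00  1.000e-03]
[[-0.0, 0.0, 0.047], [0.0, 0.0, 0.0]]
end [ 478.4 -132.    39. ] [-2.075e+00 -2.359e+00  1.000e-03]
```

Call:
{"fn": "move_arm", "kwargs": {
  "motion": [
    [[-0.2,-0.03,0.01],[0,0,0]],
    [[-0.5,-0.07,0.02],[0,0,0]],
    [[-0.8,-0.12,0.035],[0,0,0]],
    [[-0.99,-0.147,0.045],[0,0,0]],
    [[-0.99,-0.147,0.045],[0,0,0]]
  ]
}}

```text
t: 26.45
ee_pos: [481.6, 47.7, 183.5]
orientation: [-2.08, -2.354, 0.001]
ft_force: [0.1, 1.2, -2.4]
width: 21.9
```

Call:
{"fn": "move_arm", "kwargs": {
  "motion": [
    [[-0.25,-0.04,0.01],[0,0,0]],
    [[-0.5,-0.075,0.02],[0,0,0]],
    [[-0.8,-0.12,0.035],[0,0,0]],
    [[-0.99,-0.147,0.045],[0,0,0]],
    [[-0.99,-0.147,0.045],[0,0,0]]
  ]
}}

```text
t: 27.08
ee_pos: [479.2, -101.2, 176.7]
orientation: [2.078, 2.356, -0.0]
ft_force: [0.6, 0.2, -1.2]
width: 21.8
```

Call:
{"fn": "move_arm", "kwargs": {
  "motion": [
    [[-0.1,-0.015,0.005],[0,0,0]],
    [[-0.209,-0.031,0.01],[0,0,0]],
    [[-0.209,-0.031,0.01],[0,0,0]],
    [[-0.209,-0.031,0.01],[0,0,0]],
    [[-0.209,-0.031,0.01],[0,0,0]]
  ]
}}

```text
t: 27.7
ee_pos: [478.4, -131.6, 175.2]
orientation: [-2.074, -2.359, 0.001]
ft_force: [-0.2, 0.2, -2.3]
width: 22.1
```

Call:
{"fn": "move_arm", "kwargs": {
  "motion": [
    [[0,0,0.15],[0,0,0]],
    [[0,0,0.35],[0,0,0]],
    [[0,0,0.55],[0,0,0]],
    [[0,0,0.75],[0,0,0]],
    [[0,0,0.86],[0,0,0]]
  ]
}}

```text
t: 28.32
ee_pos: [477.8, -131.5, 44.9]
orientation: [-2.073, -2.358, 0.002]
ft_force: [0.4, -0.0, -2.0]
width: 22.2
```

Call:
{"fn": "move_arm", "kwargs": {
  "motion": [
    [[0,0,0.01],[0,0,0]],
    [[0,0,0.025],[0,0,0]],
    [[0,0,0.04],[0,0,0]],
    [[0,0,0.047],[0,0,0]],
    [[0,0,0.047],[0,0,0]]
  ]
}}

```text
t: 28.95
ee_pos: [478.5, -132.0, 39.4]
orientation: [2.075, 2.359, -0.0]
ft_force: [0.4, -1.0, -2.6]
width: 22.0
```

Call:
{"fn": "move_arm", "kwargs": {
  "motion": [
    [[0,0,0.004],[0,0,0]],
    [[0,0,0.006],[0,0,0]],
    [[0,0,0.006],[0,0,0]],
    [[0,0,0.006],[0,0,0]],
    [[0,0,0.006],[0,0,0]]
  ]
}}

```text
t: 29.58
ee_pos: [478.5, -132.0, 39.2]
orientation: [2.075, 2.359, -0.0]
ft_force: [-3.0, 0.3, 10.8]
width: 22.2
```

Contact. Open partly (to stay clear of the connector), rise, look.

Call:
{"fn": "move_arm", "kwargs": {
  "motion": [
    [[0,0,0],[0,0,0]],
    [[0,0,0],[0,0,0]],
    [[0,0,0],[0,0,0]],
    [[0,0,0],[0,0,0]],
    [[0,0,0],[0,0,0]]
  ],
  "gripper": 0.55
}}

```text
t: 30.2
ee_pos: [478.3, -131.9, 38.2]
orientation: [-2.075, -2.359, 0.001]
ft_force: [-0.5, 0.0, 0.7]
width: 48.3
```

Call:
{"fn": "move_arm", "kwargs": {
  "motion": [
    [[0,0,-0.1],[0,0,0]],
    [[0,0,-0.3],[0,0,0]],
    [[0,0,-0.55],[0,0,0]],
    [[0,0,-0.8],[0,0,0]],
    [[0,0,-0.9],[0,0,0]]
  ]
}}

```text
t: 30.82
ee_pos: [479.5, -132.2, 176.0]
orientation: [2.072, 2.356, 0.002]
ft_force: [-0.0, -0.2, 0.3]
width: 48.4
```

```bash
python3 -c "
from h import *
status()
for c in('wrist','side','top'): snap(c,'q_'+c)
a=cv2.resize(cv2.imread('pics/q_wrist.png'),(400,300));b=cv2.resize(cv2.imread('pics/q_side.png')[200:380,260:500],(400,300));c=cv2.imread('pics/q_top.png')
cv2.imwrite('pics/q.png',np.vstack([np.hstack([a,b]),cv2.resize(c[150:350,120:520],(800,300))]))
from workcell import ctrl
for n in ['scraper_mid','buffer_bottle_mid','timer_mid']:
  for cc in ('top','side','wrist'):
    print(n,cc,[(round(d['p'],2),np.round(d['location']).tolist()) for d in ctrl.pinpoint(cc,n)][:2])
"
```

```text
t 30.82 pos [ 479.5 -132.2  176. ] rv [2.072e+00 2.356e+00 2.000e-03] F [-0.  -0.2  0.3] w 48.4 q [-0.293, 0.301, 1.948, -0.0, 0.889, -1.991]
scraper_mid top []
scraper_mid side [(0.72, [477.0, -131.0, 32.0])]
scraper_mid wrist [(0.7, [469.0, -22.0, 40.0]), (0.59, [481.0, -134.0, 34.0])]
buffer_bottle_mid top [(0.71, [666.0, -113.0, 52.0]), (0.63, [596.0, -297.0, -3.0])]
buffer_bottle_mid side [(0.9, [667.0, -116.0, 53.0])]
buffer_bottle_mid wrist [(0.86, [669.0, -110.0, 52.0]), (0.43, [597.0, -295.0, 4.0])]
timer_mid top []
timer_mid side [(0.8, [467.0, -444.0, 7.0])]
timer_mid wrist [(0.68, [466.0, -444.0, 10.0])]
```

View pics/q.png

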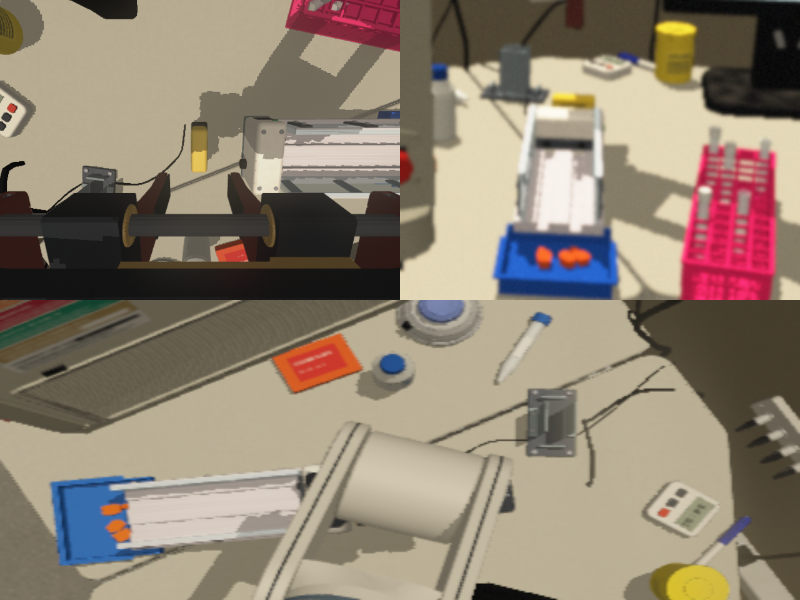

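Scraper stands upright on the bench, the chips are in the tray, and bottle and timer are unmoved. Handing in.

```bash
python3 -c "
from workcell import ctrl
print(ctrl.close_job())"
```

```text
the job is handed in; nothing more can be done
None
```

The job is done and handed in at about 31 s of the 67 s allowed.

**What I did**
- Drew the scraper out of the holster by its ends, stood it on the bench and let go.
- Took it again across its faces and lowered it into the closed end of the lane; the keys went into both grooves at the first try.
- Wiped it along to about 4 mm past the open end. The wrist force I read stayed under about 10 N in the lane and under about 15 N overall.
- Stood it back on the bench, let go and drew the arm up clear.

**Last checks**
- **Chips:** The wrist picture showed five in the tray, three large and two small, with the lane empty. The fifth chip could not be seen before the wipe.
- **Scraper:** It is upright at about (478, -132) mm.
- **Bystanders:** The bottle and timer are where they started, within the networks' accuracy of about 4 mm.

**Checks that missed or disagreed**
- The top camera reported neither the scraper, which the arm hid, nor the timer.
- The wrist camera's first scraper report was a wrong one on the lane; its second agreed with the true place.

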